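Release a pair of dark green beads

TASK

Two bead dispensers stand on the craft table; let the two dark green beads out into the tray of their own dispenser. Press its long orange bar down near the middle, so that both ends go down evenly, until both beads have run into the tray, then let the bar come up again. Leave the lime green dispenser, the jars and the brush alone.

Things in the scene. Friction and masses are not known exactly. Their poses are not given: they have to be found in the camera images.
- dark_dispenser: Fixed white and wood bead dispenser, 320 mm deep, 220 wide, 119 tall; small dark green beads heaped on its middle. Origin on the table under its hinge line; x points from orange bar to catch tray, z up. Lanes at y = +-70 mm slope to +x, each with one bead behind a clear gate at x = 100. Tray: x 117 to 203, y +-95, walls 70 high. The lime one is alike; sides may swap.
- dark_bar_mid (a point): Centre of the top face of the orange press bar of the dark green dispenser, 119 mm above the table when up. The bar is 220 mm long along y, 28 wide along x, 14 thick; z is up out of its top face. Below it is only the foot, 18 mm high. It is the front side of a rocking frame whose far side carries the two gates.
- dark_bar (a joint): Hinge of that bar, axis 85 mm beyond it and 95 mm above the table: 0 = up, gates shut; 0.32 rad = stop, bar centre 27 mm lower and up to 4 mm farther to +x. From about 0.23 rad (20 mm down) the beads pass under the gates; they need about 0.5 s to run out. A spring lifts it again: about 4 N on the bar starts it, about 8 N holds it at the stop.
- dark_rock (a joint): Sideways tilt of that bar (rad) about its dispenser's x direction, 0 = level, limits +-0.2; positive = left (+y) end up. Sprung with 4 N m/rad, so a push of 8 N that is 20 mm off the middle tilts it 0.04 rad (one end 9 mm lower than the other).
- dark_bead_left: Dark green bead, ball of 26 mm with a small hole, 12 g, in the left lane (+y); origin at its centre, about 75 mm above the table at the start.
- dark_bead_right: The same, in the right lane (-y).
- lime_bar (a joint): Hinge of the lime dispenser's orange bar, as dark_bar; to be left at 0.
- lime_bar_mid (a point): Centre of the top of the lime dispenser's orange bar, as dark_bar_mid.
- glitter_jar: Gold jar with black cap, 52 mm across, 60 mm tall, loose bystander; origin at centre of underside.
- white_jar: White jar with white cap, 66 mm across, 80 mm tall, loose bystander; origin at centre of underside.
- brush: Paint brush, 160 mm long, loose bystander lying on the table.

How it is judged:
By the outcome, as a careful person would: the job done as asked, in the order asked, and still so for the second after the job is handed in, with the robot touching nothing.
It also fails if it takes over 27 s, if anything falls off the work surface, if the arm or the gripper's body presses on something with over 40 N, if the wrist force passes 120 N, or if a joint passes its speed limit or range.

ROBOT

A 6-joint arm with a two-finger parallel gripper is mounted at the origin on the work surface. World frame = base frame: x ahead of the robot, y to its left, z up, the work surface at z = 0. Lengths are in m, angles in rad, forces in N, time in s.
With the tool pointing down it reaches from about 0.35 to 0.975 m from the base axis. Payload 4.9 kg.
Tool frame: the origin (TCP) lies at the very end of the fingers, on their centre line; the grasp point (between the pads) lies 19 mm behind it (grasp_offset is the distance from the TCP to the grasp point, in m); x points along the fingers, y is the direction in which the jaws open and shut, and the axes are right-handed (so a half turn about x gives the same grasp; the last joint's range is limited). The gripper opens to 85 mm and grips with 20 to 120 N. Pads are 22 mm wide; open, the fingers measure 114 mm over their backs; the gripper's body (76 mm by 85 mm) begins 54 mm behind the grasp point. The pads swing forward as they close: fully open they stand 13 mm farther back than shut.
Start: joints at [-1.401, 0.053, 1.613, -0, 1.476, -0.119], TCP at [0.178, -0.599, 0.205] pointing down, gripper open.
Joint ranges: [-3.01, 3.01], [-1.01, 2.22], [0.06, 2.58], [-1.02, 4.17], [0.09, 2.62], [-3.14, 3.14]. Speed limits (rad/s): [2.57, 2.57, 3.14, 3.14, 3.14, 3.14].

INTERFACE

Orientations are given as a rotation vector (axis times angle).
In Python, from station import get_obs, get_image, camera_model, finish_job, grasp_offset gives the robot as it stands.
- The arm moves only by the shell command python3 -m crank 'ROWS' [OPENING] [FORCE]. ROWS is JSON, a list that holds one entry, the list of rows, each a list of 4 numbers: the shift along the world's x, y, z in m, then the turn about the world's z in degrees. In form: [[[dx, dy, dz, turn], ...]]. A call has 1 to 5 rows; each row is the pose to reach, as a shift and turn from the pose commanded when the call began; what a row does not reach only later rows make up. A row lasts 1/12 s, in which the tool goes at most 41.7 mm and 7.16 degrees, less where a joint would pass 70% of its speed; a pose out of reach is approached as far as the arm can. A call with a gripper value outside its range is refused whole. OPENING is the opening, from 0 (shut) to 1 (fully open), set as the call begins (- or left out, the last holds). The fingers move at their own pace and stop on an object; FORCE is the grip in N (left out, the last holds). Time passes only in rows, so rows that repeat a pose let the fingers close. It gives the time, the measured TCP pose, the force and the opening at its end, in the units of the state.
- get_obs(): the state, without advancing time (a new reading comes with each control period).
- get_image(name): name is "scene" or "top"; returns (picture, depth): 480x640x3 uint8, red, green, blue; 480x640 float32, m along the optical axis (not along the pixel's ray), 0 where there is no reading.
- camera_model(name): a dict with "fx", "fy", "cx", "cy" (pixels), "xyz" and "attitude" of the camera in the world. Camera axes: x right, y down, z forward; pixel columns grow to the right and rows downward; lengths in m; the calibration is good to about 2 mm. A picture is of the moment at which its call begins. camera_model takes no time and is no camera call.
- finish_job(): hands the job in, once; it reports no verdict.
The state is a dict: "t": time; "q": joint angles; "dq": joint speeds; "effort": joint torques, N m; "tool_pos": TCP position; "tool_rot": TCP orientation; "contact_force": force on the tool from outside, world axes, zero at the start; "wrist_torque": the same for the moment, N m; "opening": finger opening in m.
Only numpy, scipy, OpenCV 4.12 (cv2) and the standard library are available. Lean on these libraries where they do the work, as an engineer would, in place of code of your own. Each camera call takes 0.05 s, during which the arm holds its last target.

## Working session

There is one attempt and no reset: what is moved stays moved. The work goes in short steps, Python scripts to look and compute and a shell command to move; the robot and the scene stay as the last step left them, time stands still between calls to the robot, and variables do not carry over. Pictures are saved under pics/ and viewed, and the job is handed in when it is done.

```bash
ls; mkdir -p pics
cat > h.py <<'E'
import numpy as np,cv2
from scipy.spatial.transform import Rotation as R
from station import *
def grab(n,tag):
    im,d=get_image(n); cv2.imwrite(f'pics/{tag}.png',im[:,:,::-1]); np.savez(f'{tag}.npz',im=im,d=d); return im,d
def world(n,d):
    m=camera_model(n); a=np.array(m['attitude'],float)
    Rm=a if a.shape==(3,3) else R.from_rotvec(a).as_matrix()
    v,u=np.mgrid[:480,:640]
    P=np.stack([(u-m['cx'])/m['fx']*d,(v-m['cy'])/m['fy']*d,d],-1)
    return P@Rm.T+np.array(m['xyz'])
E
python3 - <<'E'
from h import *
for n in('scene','top'):
    grab(n,n+'0'); print(camera_model(n))
print(get_obs())
E
```

```text
pics
{'fx': 510.6706136874326, 'fy': 510.6706136874326, 'cx': 325.40203792820904, 'cy': 239.53090778242222, 'xyz': array([ 1.18150263, -0.20302076,  1.03013807]), 'attitude': array([-2.19055777, -1.43115668,  0.44644781])}
{'fx': 596.6651302831077, 'fy': 596.6651302831077, 'cx': 317.605803326248, 'cy': 245.87751773703823, 'xyz': array([0.41199768, 0.00354907, 1.31749705]), 'attitude': array([-2.14294024,  2.14449592, -0.13767951])}
{'t': 0.1, 'q': array([-1.40099745e+00,  5.33166114e-02,  1.61417423e+00,  1.31340511e-05,
        1.47599064e+00, -1.19003102e-01]), 'dq': array([ 2.28716862e-04, -1.06079232e-03, -3.65734402e-03,  2.98109157e-05,
        1.28266745e-03,  8.35371525e-05]), 'effort': array([-7.81183826e-04, -3.94904244e+01, -3.71365643e+01, -2.30302776e-04,
        3.85642677e-03, -7.48483558e-06]), 'tool_pos': array([ 0.17789996, -0.59850327,  0.20425955]), 'tool_rot': array([ 2.0671637 ,  0.30256918, -2.0672366 ]), 'contact_force': array([0.10634169, 0.29854785, 0.47739559]), 'wrist_torque': array([-0.03184869, -0.01810551, -0.00969515]), 'opening': 0.08527578487071417}
```

View pics/top0.png

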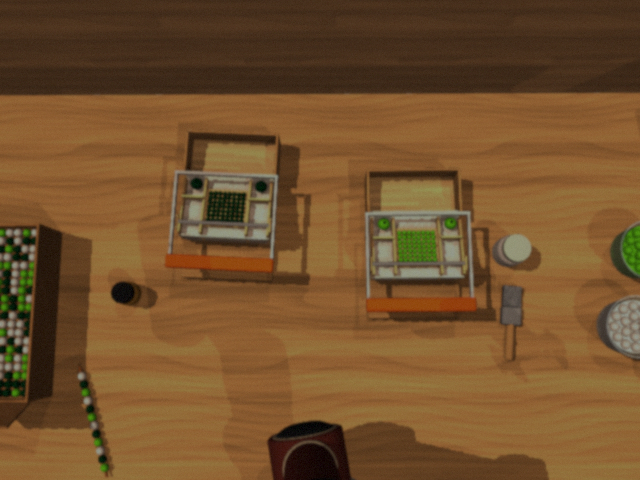

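View pics/scene0.png

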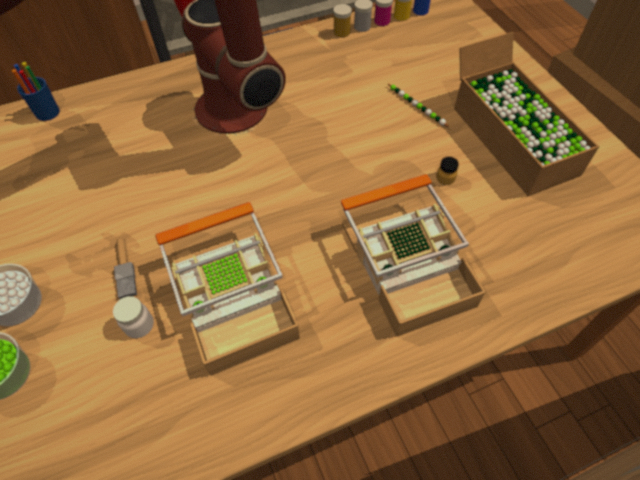

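The top view (up = +x, left = +y) shows the dark green dispenser on the left, its orange bar around pixel (219, 263). The lime one's bar is at (420, 305). The gold jar is at (125, 292), left of the dark bar. In the scene view the dark bar is at about (387, 193).

```bash
cat > m.py <<'E'
from h import *
import sys
for n,tag,boxes in(('top','top0',[(155,245,285,280),(355,290,485,320)]),('scene','scene0',[(335,170,440,215),(150,200,260,250)])):
    z=np.load(tag+'.npz'); im,d=z['im'],z['d']; P=world(n,d)
    hsv=cv2.cvtColor(im,cv2.COLOR_RGB2HSV)
    for b in boxes:
        m=np.zeros((480,640),bool); m[b[1]:b[3],b[0]:b[2]]=1
        m&=(hsv[...,0]<12)&(hsv[...,1]>190)&(hsv[...,2]>90)&(d>0)
        p=P[m]; zt=np.median(p[:,2]); 
        for zl in (None,):
            q=p[(p[:,2]>0.112)&(p[:,2]<0.13)]
            (c,s,a)=cv2.minAreaRect((q[:,:2]*1000).astype(np.float32))
            print(n,len(p),len(q),'ztop',np.median(q[:,2]).round(4),'z range',np.percentile(p[:,2],[2,98]).round(3),'rect',np.round(c,1),np.round(s,1),round(a,1), 'mean',q[:,:2].mean(0).round(4))
            w,V=np.linalg.eigh(np.cov(q[:,:2].T)); print('  long axis deg',np.degrees(np.arctan2(V[1,1],V[0,1])).round(1), 'ends', [q[np.argsort(q[:,:2]@V[:,1])[i]].round(3).tolist() for i in (5,-5)])
E
python3 m.py
python3 - <<'E'
from h import *
z=np.load('top0.npz');P=world('top',z['d'])
for u,v in((125,292),(228,207),(197,184),(261,187),(230,155),(222,178),(300,200),(150,330)):print(u,v,P[v,u].round(3))
E
```

```text
top 588 527 ztop 0.1186 z range [0.015 0.123] rect [547.3 218.1] [218.6  28.1] 86.9 mean [0.5473 0.2589]
  long axis deg 85.3 ends [[0.538, 0.11, 0.114], [0.558, 0.324, 0.121]]
top 663 600 ztop 0.1186 z range [0.003 0.123] rect [ 462.8 -189.7] [ 27.  220.9] 0.7 mean [ 0.4607 -0.2251]
  long axis deg 92.6 ends [[0.467, -0.297, 0.118], [0.463, -0.08, 0.115]]
scene 71 50 ztop 0.1141 z range [0.108 0.118] rect [561.7 211.9] [211.3  16.9] 83.1 mean [0.5619 0.2243]
  long axis deg 86.7 ends [[0.558, 0.13, 0.116], [0.565, 0.311, 0.116]]
scene 77 52 ztop 0.1138 z range [0.108 0.118] rect [ 477.4 -191.1] [  5.6 211.7] 0.2 mean [ 0.4782 -0.2132]
  long axis deg 90.4 ends [[0.479, -0.285, 0.113], [0.477, -0.111, 0.117]]
125 292 [0.491 0.424 0.063]
228 207 [0.669 0.207 0.083]
197 184 [0.718 0.273 0.086]
261 187 [0.712 0.138 0.084]
230 155 [0.8   0.215 0.022]
222 178 [0.738 0.225 0.06 ]
300 200 [0.702 0.058 0.   ]
150 330 [ 0.411  0.387 -0.003]
```

Run:
```python
from h import *
o=get_obs();M=R.from_rotvec(o['tool_rot']).as_matrix();print(M.round(3)); print('jaw deg',np.degrees(np.arctan2(M[1,1],M[0,1])))
print(np.array([.547,.218])-o['tool_pos'][:2])
# refined scene-only bar top
z=np.load('scene0.npz');im,d=z['im'],z['d'];P=world('scene',d);h=cv2.cvtColor(im,cv2.COLOR_RGB2HSV)
m=np.zeros((480,640),bool);m[170:215,335:440]=1
m&=(h[...,0]<14)&(h[...,1]>170)&(h[...,2]>70)&(P[...,2]>.115)
q=P[m];print(len(q),cv2.minAreaRect((q[:,:2]*1000).astype(np.float32)),np.median(q[:,2]))
```

```text
[[-0.     0.285 -0.959]
 [ 0.002 -0.959 -0.285]
 [-1.    -0.002 -0.   ]]
jaw deg -73.45292492660252
[0.36910004 0.81650327]
459 ((807.3544921875, -4.409088134765625), (184.7650604248047, 826.79833984375), 49.44203186035156) 0.11770924215578427
```

```bash
python3 -m crank '[[[0.015,0.035,0.01,0],[0.03,0.07,0.02,0],[0.045,0.105,0.02,0],[0.06,0.14,0.02,0],[0.075,0.175,0.02,0]]]' 0
```

```text
t: 0.52
tool_pos: [0.2533, -0.4223, 0.225]
tool_rot: [2.067, 0.3, -2.067]
contact_force: [0.5, 0.7, -0.2]
opening: 0.0258
```

The jaw line lies at 106.5° and the bar at 87°, so I turn it by about -20°. The scene mask failed because of noise pixels. I'll keep the top-view fit, which matches the 220 x 28 mm bar at 119 mm height.

```bash
python3 -m crank '[[[0.015,0.035,0,-4],[0.03,0.07,0,-8],[0.045,0.105,0,-12],[0.06,0.14,0,-16],[0.075,0.175,0,-20]]]'
python3 -m crank '[[[0.015,0.035,0,0],[0.03,0.07,0,0],[0.045,0.105,0,0],[0.06,0.14,0,0],[0.075,0.175,0,0]]]'
python3 -m crank '[[[0.015,0.035,0,0],[0.03,0.07,0,0],[0.045,0.105,0,0],[0.06,0.14,0,0],[0.075,0.175,0,0]]]'
python3 -m crank '[[[0.015,0.03,-0.01,0],[0.03,0.06,-0.02,0],[0.045,0.085,-0.03,0],[0.06,0.105,-0.04,0],[0.069,0.115,-0.045,0]]]'
python3 -m crank '[[[0,0,0,0],[0,0,0,0]]]'
python3 - <<'E'
from h import *
grab('top','top1');grab('scene','scene1');o=get_obs();M=R.from_rotvec(o['tool_rot']).as_matrix();print(M.round(3),o['tool_pos'],o['contact_force'],np.degrees(np.arctan2(M[1,1],M[0,1])))
E
```

```text
t: 0.93
tool_pos: [0.3281, -0.2472, 0.2249]
tool_rot: [-2.188, 0.07, 2.189]
contact_force: [1.7, 0.5, -0.3]
opening: -0.0001
t: 1.35
tool_pos: [0.4031, -0.0722, 0.2252]
tool_rot: [-2.191, 0.066, 2.19]
contact_force: [1.1, -0.7, 1.2]
opening: -0.0001
t: 1.77
tool_pos: [0.4781, 0.103, 0.225]
tool_rot: [-2.191, 0.066, 2.191]
contact_force: [-0.0, -0.5, 1.2]
opening: 0.0002
t: 2.18
tool_pos: [0.5467, 0.2181, 0.1779]
tool_rot: [-2.189, 0.064, 2.195]
contact_force: [-1.4, 0.5, 0.1]
opening: 0.0001
t: 2.35
tool_pos: [0.5464, 0.216, 0.1793]
tool_rot: [-2.189, 0.066, 2.194]
contact_force: [0.5, 0.4, 0.6]
opening: 0.0
[[-0.    -0.061 -0.998]
 [-0.    -0.998  0.061]
 [-1.     0.     0.   ]] [0.54669905 0.21531093 0.18062571] [-0.74277024 -0.83351639  0.50620642] -93.47977303215556
```

Run:
```python
import cv2
a=cv2.imread('pics/top1.png')[130:330,100:340];b=cv2.imread('pics/scene1.png')[100:300,290:530]
cv2.imwrite('pics/c1.png',cv2.resize(cv2.hconcat([a,b]),(800,333),interpolation=cv2.INTER_CUBIC))
```

```text
(no output)
```

View pics/c1.png

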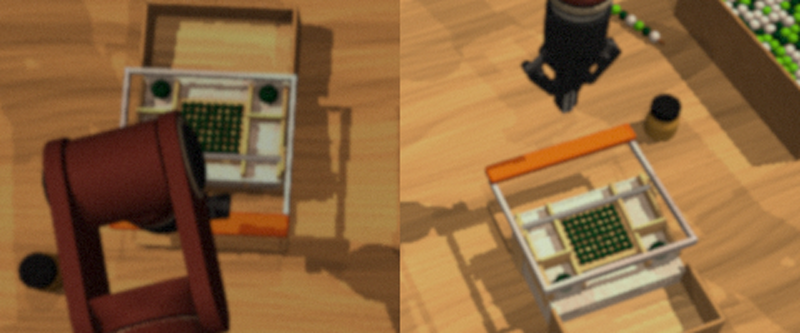

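Closed fingers (right crop, about (568, 108)) hang above the middle of the dark bar, and the gold jar is well clear. Both beads are still behind the gates. I descend now.

```bash
python3 -m crank '[[[0,0.001,-0.015,0],[0,0.001,-0.03,0],[0,0.001,-0.045,0],[0,0.001,-0.053,0],[0,0.001,-0.058,0]]]'
python3 -m crank '[[[0,0,-0.004,0],[0,0,-0.008,0],[0,0,-0.011,0],[0,0,-0.011,0]]]'
```

```text
t: 2.87
tool_pos: [0.5463, 0.216, 0.1217]
tool_rot: [-2.189, 0.068, 2.192]
contact_force: [0.3, -1.0, 0.2]
opening: -0.0003
t: 3.2
tool_pos: [0.547, 0.2168, 0.1113]
tool_rot: [-2.191, 0.066, 2.191]
contact_force: [0.1, 0.9, -0.4]
opening: 0.0001
```

At z = 0.111 there's no force, although the bar top should be at 0.119. I'll look before going lower.

Run:
```python
from h import *
im,d=grab('scene','scene2');print(get_obs()['contact_force'],get_obs()['tool_pos'])
m=camera_model('scene');Rm=R.from_rotvec(m['attitude']).as_matrix()
p=Rm.T@(np.array(get_obs()['tool_pos'])-m['xyz']);print('tcp px',m['fx']*p[0]/p[2]+m['cx'],m['fy']*p[1]/p[2]+m['cy'])
cv2.imwrite('pics/c2.png',cv2.resize(im[110:290,300:510,::-1],None,fx=3.3,fy=3.3,interpolation=cv2.INTER_CUBIC))
```

```text
[-0.51104392 -0.4047955  -1.01341185] [0.54708737 0.21691749 0.11157192]
tcp px 386.0773687164397 191.39310728609772
```

View pics/c2.png

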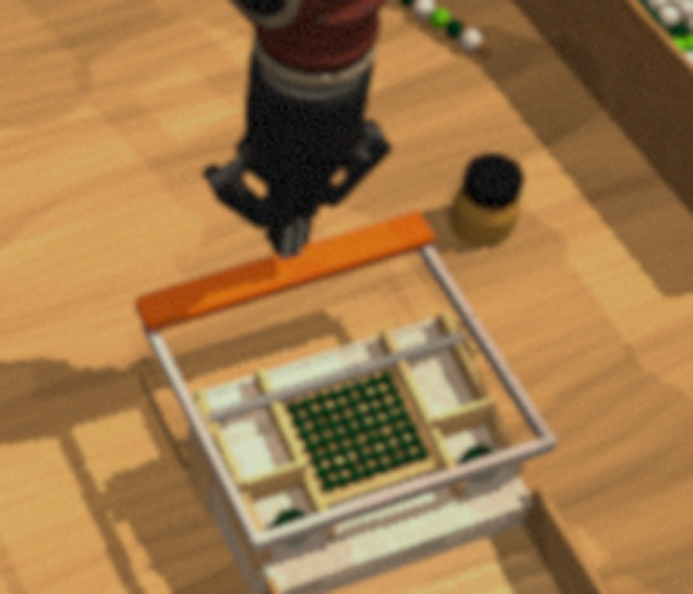

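The fingertips (crop (290, 253), about px (388, 187)) are on or just above the bar's middle. They appear about 5 px above the projected TCP. I'll check the bar and tip heights from the depth.

```bash
cat > bar.py <<'E'
from h import *
def bar(tag,n='scene'):
    z=np.load(tag+'.npz');im,d=z['im'],z['d'];P=world(n,d);h=cv2.cvtColor(im,cv2.COLOR_RGB2HSV)
    m=(h[...,0]<14)&(h[...,1]>200)&(h[...,2]>130)&(P[...,0]>.5)&(P[...,0]<.6)&(P[...,1]>.09)&(P[...,1]<.34)&(P[...,2]>.06)&(P[...,2]<.14)&(d>0)
    q=P[m]; A=np.c_[np.ones(len(q)),q[:,1]-.218]
    k=np.linalg.lstsq(A,q[:,2],rcond=None)[0]
    print(tag,len(q),'z mid',k[0].round(4),'tilt',k[1].round(4),'y',np.percentile(q[:,1],[1,99]).round(3),'x',np.percentile(q[:,0],[2,50,98]).round(3),'ztop',np.percentile(q[:,2],90).round(4))
E
python3 - <<'E'
from bar import *
for t in('scene0','scene1','scene2'):bar(t)
z=np.load('scene2.npz');P=world('scene',z['d']);
for v in range(168,200,2):print(v,[P[v,u].round(3).tolist() for u in(386,388,390)])
E
```

```text
scene0 559 z mid 0.1162 tilt 0.0124 y [0.108 0.323] x [0.536 0.557 0.566] ztop 0.1198
scene1 348 z mid 0.1158 tilt -0.0045 y [0.107 0.323] x [0.534 0.559 0.567] ztop 0.1191
scene2 639 z mid 0.1169 tilt -0.0043 y [0.109 0.323] x [0.535 0.552 0.566] ztop 0.1198
168 [[0.565, 0.197, 0.219], [0.564, 0.202, 0.215], [0.564, 0.207, 0.214]]
170 [[0.565, 0.197, 0.213], [0.563, 0.203, 0.208], [0.566, 0.207, 0.209]]
172 [[0.565, 0.198, 0.206], [0.563, 0.204, 0.201], [0.552, 0.216, 0.184]]
174 [[0.559, 0.203, 0.191], [0.557, 0.209, 0.187], [0.555, 0.216, 0.18]]
176 [[0.558, 0.204, 0.183], [0.557, 0.21, 0.179], [0.554, 0.217, 0.173]]
178 [[0.559, 0.204, 0.178], [0.557, 0.211, 0.172], [0.558, 0.215, 0.171]]
180 [[0.555, 0.207, 0.165], [0.558, 0.21, 0.167], [0.559, 0.215, 0.166]]
182 [[0.556, 0.208, 0.159], [0.558, 0.212, 0.159], [0.559, 0.216, 0.158]]
184 [[0.558, 0.207, 0.155], [0.557, 0.213, 0.151], [0.558, 0.217, 0.15]]
186 [[0.559, 0.207, 0.149], [0.559, 0.212, 0.146], [0.56, 0.217, 0.145]]
188 [[0.556, 0.21, 0.137], [0.543, 0.224, 0.115], [0.544, 0.228, 0.115]]
190 [[0.548, 0.215, 0.119], [0.549, 0.221, 0.117], [0.551, 0.224, 0.117]]
192 [[0.554, 0.212, 0.119], [0.555, 0.217, 0.118], [0.558, 0.221, 0.12]]
194 [[0.559, 0.21, 0.119], [0.562, 0.213, 0.121], [0.56, 0.22, 0.115]]
196 [[0.56, 0.21, 0.112], [0.56, 0.215, 0.111], [0.562, 0.219, 0.11]]
198 [[0.56, 0.211, 0.105], [0.492, 0.262, 0.0], [0.492, 0.268, -0.002]]
```

The bar hasn't moved. The visible tips end around z = 0.137, some 20 mm higher than the reported TCP. I'll go down gently while watching the force, after checking the sideways centring.

```bash
python3 - <<'E'
from h import *
z=np.load('scene2.npz');im,d=z['im'],z['d'];P=world('scene',d)
v=im.max(-1)
for lo,hi in((.135,.145),(.145,.155),(.155,.165),(.165,.175)):
    m=(abs(P[...,0]-.558)<.02)&(abs(P[...,1]-.215)<.04)&(P[...,2]>lo)&(P[...,2]<hi)&(v<120)
    q=P[m];print(lo,len(q),np.percentile(q[:,1],[0,5,50,95,100]).round(4) if len(q) else'',np.median(q[:,0]) if len(q) else '')
E
python3 -m crank '[[[0,0.002,-0.003,0],[0,0.002,-0.006,0],[0,0.002,-0.009,0],[0,0.002,-0.009,0]]]'
```

```text
0.135 6 [0.2033 0.2045 0.2087 0.2114 0.2119] 0.5539789563718738
0.145 33 [0.2009 0.2012 0.21   0.2234 0.2244] 0.5568489590898587
0.155 36 [0.199  0.2002 0.2074 0.2245 0.2252] 0.5556287823432504
0.165 31 [0.1994 0.2002 0.2107 0.22   0.224 ] 0.5570649576620286
t: 3.58
tool_pos: [0.5465, 0.2188, 0.1015]
tool_rot: [-2.19, 0.066, 2.192]
contact_force: [-0.0, -1.5, -0.0]
opening: -0.0001
```

```bash
python3 -m crank '[[[0,0.002,-0.002,0],[0,0.002,-0.004,0],[0,0.002,-0.006,0],[0,0.002,-0.006,0]]]'
python3 - <<'E'
from bar import *
im,d=grab('scene','scene3');bar('scene3');print(get_obs()['contact_force'])
cv2.imwrite('pics/c3.png',cv2.resize(im[110:290,300:510,::-1],None,fx=3.3,fy=3.3,interpolation=cv2.INTER_CUBIC))
E
```

```text
t: 3.92
tool_pos: [0.5467, 0.2208, 0.0958]
tool_rot: [-2.19, 0.066, 2.192]
contact_force: [-0.3, 0.2, 0.4]
opening: 0.0
scene3 672 z mid 0.1169 tilt -0.0049 y [0.109 0.323] x [0.536 0.553 0.566] ztop 0.1199
[ 0.07366285  0.11539182 -0.13473531]
```

View pics/c3.png

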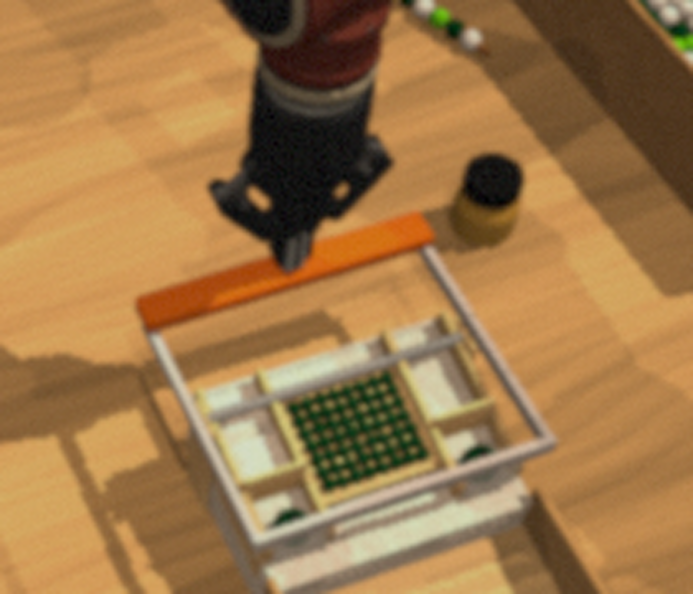

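The tips are now just above the bar, at crop (290, 270), and there's still no contact. The bar is level at 119 mm, so I continue in small steps.

```bash
python3 -m crank '[[[0,0,-0.002,0],[0,0,-0.004,0],[0,0,-0.006,0],[0,0,-0.006,0]]]'
python3 -m crank '[[[0,0,-0.002,0],[0,0,-0.004,0],[0,0,-0.006,0],[0,0,-0.006,0]]]'
python3 - <<'E'
from bar import *
im,d=grab('scene','scene4');bar('scene4');print(get_obs()['contact_force'],get_obs()['wrist_torque'])
E
```

```text
t: 4.3
tool_pos: [0.5466, 0.221, 0.0904]
tool_rot: [-2.19, 0.066, 2.192]
contact_force: [-1.7, -0.1, 4.2]
opening: -0.0001
t: 4.63
tool_pos: [0.5464, 0.221, 0.0842]
tool_rot: [-2.189, 0.066, 2.192]
contact_force: [-4.5, -0.5, 4.3]
opening: 0.0001
scene4 678 z mid 0.1078 tilt -0.0041 y [0.109 0.321] x [0.534 0.553 0.564] ztop 0.111
[-4.86267141  0.90161129  5.4107591 ] [ 0.08703288  0.72716716 -0.01655931]
```

Contact came at a TCP reading of about 0.093. The bar is now about 9 mm down with its tilt unchanged, and the side friction pulls toward -x, so I follow it slightly that way while pressing on.

```bash
python3 -m crank '[[[-0.001,0,-0.003,0],[-0.002,0,-0.006,0],[-0.002,0,-0.009,0],[-0.002,0,-0.011,0],[-0.002,0,-0.011,0]]]'
python3 - <<'E'
from bar import *
im,d=grab('scene','scene5');bar('scene5');print(get_obs()['contact_force'],get_obs()['wrist_torque'])
cv2.imwrite('pics/c5.png',cv2.resize(im[110:340,300:510,::-1],None,fx=2.6,fy=2.6,interpolation=cv2.INTER_CUBIC))
E
```

```text
t: 5.1
tool_pos: [0.5452, 0.2212, 0.0738]
tool_rot: [-2.191, 0.065, 2.19]
contact_force: [-4.6, 0.1, 6.7]
opening: -0.0002
scene5 662 z mid 0.0969 tilt -0.0046 y [0.109 0.322] x [0.534 0.553 0.564] ztop 0.1006
[-3.97608974 -0.023436    6.58114835] [ 0.02393277  0.65000803 -0.024124  ]
```

View pics/c5.png

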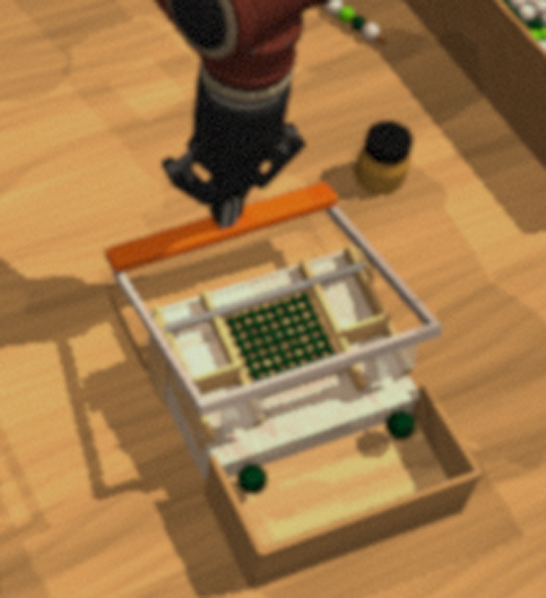

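The bar is about 20 mm down and level, and both beads have passed the gates, at crop (252, 478) and (400, 424). I press slightly deeper, hold, then lift.

```bash
python3 -m crank '[[[0,0,-0.002,0],[0,0,-0.002,0],[0,0,-0.002,0],[0,0,-0.002,0],[0,0,-0.002,0]]]'
python3 -m crank '[[[0,0,0,0],[0,0,0,0],[0,0,0,0],[0,0,0,0],[0,0,0,0]]]'
python3 - <<'E'
from bar import *
im,d=grab('scene','scene6');bar('scene6')
cv2.imwrite('pics/c6.png',cv2.resize(im[110:340,300:510,::-1],None,fx=2.6,fy=2.6,interpolation=cv2.INTER_CUBIC))
E
```

```text
t: 5.57
tool_pos: [0.5451, 0.2212, 0.0723]
tool_rot: [-2.191, 0.065, 2.191]
contact_force: [-3.9, -0.2, 7.0]
opening: 0.0
t: 5.98
tool_pos: [0.5451, 0.2212, 0.0723]
tool_rot: [-2.191, 0.065, 2.191]
contact_force: [-4.5, -0.0, 7.0]
opening: -0.0002
scene6 675 z mid 0.0953 tilt -0.0043 y [0.109 0.323] x [0.534 0.553 0.564] ztop 0.0987
```

View pics/c6.png

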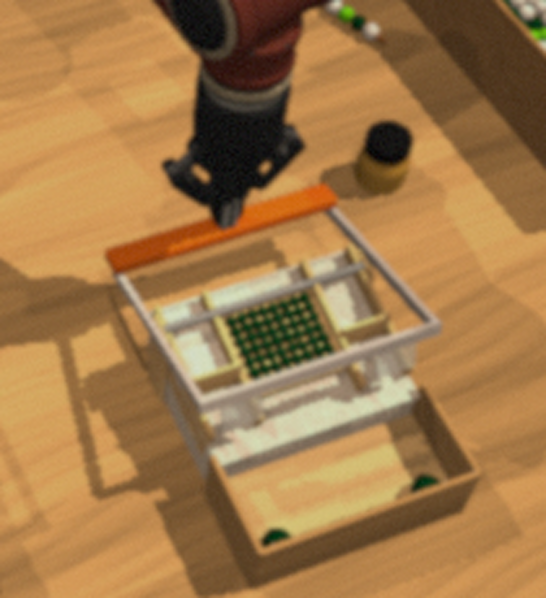

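Both beads lie in the tray against its far wall, at (276, 537) and (425, 483). I let the bar up.

```bash
python3 -m crank '[[[0.001,0,0.005,0],[0.002,0,0.01,0],[0.002,0,0.015,0],[0.002,0,0.02,0],[0.002,0,0.025,0]]]'
python3 -m crank '[[[0,0,0.01,0],[0,0,0.025,0],[0,0,0.05,0],[0,0,0.08,0],[0,0,0.1,0]]]'
python3 -m crank '[[[0,0,0,0],[0,0,0,0],[0,0,0,0],[0,0,0,0],[0,0,0,0]]]'
python3 - <<'E'
from bar import *
im,d=grab('scene','scene7');bar('scene7');print(get_obs()['contact_force'])
cv2.imwrite('pics/c7.png',im[:,:,::-1])
E
```

```text
t: 6.45
tool_pos: [0.5476, 0.2208, 0.0968]
tool_rot: [-2.193, 0.066, 2.189]
contact_force: [-0.4, -0.6, -0.0]
opening: -0.0001
t: 6.87
tool_pos: [0.5475, 0.2209, 0.199]
tool_rot: [-2.193, 0.066, 2.188]
contact_force: [1.1, 0.2, 1.1]
opening: 0.0004
t: 7.28
tool_pos: [0.546, 0.2206, 0.1943]
tool_rot: [-2.188, 0.067, 2.195]
contact_force: [-0.1, 0.4, -0.2]
opening: 0.0002
scene7 314 z mid 0.1157 tilt -0.0029 y [0.108 0.323] x [0.534 0.559 0.566] ztop 0.1193
[ 0.83154914 -0.318847   -0.22740846]
```

View pics/c7.png

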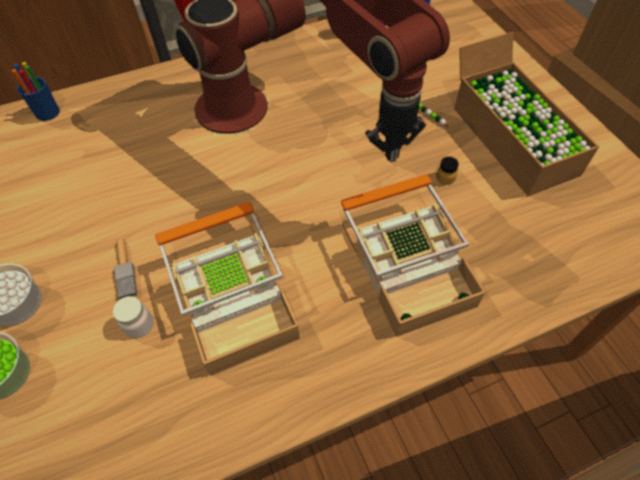

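The bar is back up and level. Both beads are in the tray, at (406, 317) and (462, 296). The lime dispenser, the jars and the brush are unchanged, and the robot is clear.

```bash
python3 -c "from station import *; print(finish_job())"
```

```text
the job is handed in; nothing more can be done
None
```

Both dark green beads are in the tray of their own dispenser, the orange bar is back up, and the job was handed in at about 7.3 s of robot time.

- **Pressing:** I pressed the bar near its middle with the shut fingers, about 21–22 mm down with about 7 N. The measured tilt stayed at about -0.004 rad, the same as when the bar was untouched, so both ends went down evenly. I held it about 0.9 s after the beads started moving.
- **Last checks:** The last picture shows both beads resting at the far wall of the tray. The bar top measures 119 mm again, level, and the gripper is about 75 mm above it with no contact force. The lime dispenser, jars and brush look unmoved.
- **Disagreement:** The fingertips touched the bar about 25 mm later than the reported tool position implied, and the camera showed them about 4–5 mm to one side of it. I aimed by the pictures and the force instead.
- **Failed check:** An early attempt to measure the bar from the scene camera picked up stray pixels. I used the top camera fit instead, and a later scene camera fit agreed with it to about 2 mm.

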